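# Lock the processor lid and hold the pulse dial at its third click

### The job

Turn the food processor's lid clockwise by its bar grip until it clicks past its detent and is locked, and only then turn the spring-return pulse dial on the motor deck beside it clockwise, past the first and second clicks to the third, but not on towards the end stop. Finish while still holding the dial at the third click with the gripper against its spring; do not let go. Leave the bowl, pot and other things on the counter where they stand.

Things in the scene. Friction and masses are not known exactly. Their poses are not given: they have to be found in the camera images.
- lid_grip (a point): point on the upright bar grip of the processor's lid, on the lid's turning axis, 25 mm above the lid's upper face, 11 mm below the bar's top. Bar 70 mm long (x axis of this point), 16 mm thick (y axis), 36 mm high; z up. A small tab on the lid's rim lies on its -x side
- lid (a joint): turn of the lid about its upright axis, rad, growing clockwise seen from above: 0 = as found, unlocked; resists with up to about 0.2 N m until its detent's crest at 0.3, then snaps over by itself with a click to locked at 0.60, where it stays when let go; end stop 0.68
- dial_grip (a point): point on the upright bar grip of the spring-return pulse dial, on the dial's turning axis, 28 mm above the deck's flat top, 12 mm below the bar's top. Bar 64 mm long (x axis of this point), 16 mm thick (y axis), standing 36 mm above a round skirt 72 mm across, 4 mm high; z up. The dial's nose and white index line lie on its -x side
- dial (a joint): turn of the pulse dial, rad, growing clockwise seen from above: 0 rest, first click 0.40, second 0.80, third 1.20, end stop 1.55. A spring pulls it back to rest from everywhere, clicks included, with 0.06 N m at rest rising to 0.15 at the third click, +-0.045 N m around each click
- plinth: the food processor's fixed white plinth, 200 (x) by 400 (y) by 20 mm, origin at the centre of its underside; it carries the deck and the bowl side by side along its y, in either order, their axes 200 mm apart
- deck: white square motor deck, 150 mm square, flat top 160 mm above the counter, pulse dial in its middle; origin: centre of its underside, on the dial's axis. Four small dark dots on its top, 52 mm from the axis and growing in size, mark where the dial's nose points at rest and at clicks one, two and three
- bowl: the processor's clear round bowl with carrot pieces, 140 mm across, with a clear 150 mm lid whose upper face is 162 mm above the counter; origin: centre of its underside, on the lid's axis. The tops of the lid bar and the dial, at about 200 mm, are the processor's highest points
- spice_dish: small blue spice dish, 80 mm across, 25 mm high; a bystander, standing on the counter (origin: centre of its underside)
- jar: closed glass jar with a steel cap, 60 mm across, 100 mm high; a bystander, standing on the counter (origin: centre of its underside)
- date_bowl: white bowl of dates, 144 mm across, 60 mm high; a bystander, standing on the counter (origin: centre of its underside)
- copper_pot: copper pot with two brass handles, 120 mm across, 70 mm high; a bystander, standing on the counter (origin: centre of its underside)
- mug: white mug, 76 mm across, 85 mm high; a bystander, standing on the counter (origin: centre of its underside)
- wood_spoon: wooden spoon lying flat, 230 mm long; a bystander, standing on the counter (origin: centre of its underside)

How it is judged:
On the way, in this order (a step that is already met when the one before it is completed fails the run):
1. the lid has clicked past its detent and is locked, with the dial still at rest (value of joint lid above 0.5 rad and value of joint dial below 0.2 rad), for 0.2 s.
2. the dial is held by the fingers at its third click (value of joint dial between 1.08 and 1.32 rad and contact force between the fingers and dial above 1 N), for 0.3 s.
At the end, for the whole second after the job is handed in: The lid is locked (joint lid above 0.5 rad) and the fingers hold the dial still at its third click (joint dial 1.08 to 1.32 rad, contact force above 1 N, turning slower than 0.1 rad/s) (all of step 2 and velocity of joint dial between -0.1 and 0.1 rad/s and value of joint lid above 0.5 rad); the arm keeps its last pose, push and grip.
It fails at once if a bystander on the counter is moved by more than 30 mm (distance of any of spice_dish, jar, date_bowl, copper_pot, mug, wood_spoon from where it was at the start of the episode above 0.03 m).
It also fails if it takes over 48 s, if anything falls off the work surface, if the arm or the gripper's body presses on something with over 40 N, if the wrist force passes 120 N, or if a joint passes its speed limit or range.

### The arm

A 7-joint arm with a two-finger parallel gripper is mounted at the origin on the work surface. World frame = base frame: x ahead of the robot, y to its left, z up, the work surface at z = 0. Lengths are in m, angles in rad, forces in N, time in s.
With the tool pointing down it reaches from about 0.4 to 0.85 m from the base axis. Payload 10.4 kg.
Tool frame: the origin (TCP) lies on the centre line of the jaws, within the pads' length; the fingertips stand 11 mm ahead of it and the grasp point (between the pads) lies 8 mm behind it (tip_reach is the distance from the TCP to the fingertips, in m); z points along the fingers, y is the line along which they close (so a half turn about z gives the same grasp; the last joint's range is limited). The gripper opens to 85 mm and grips with 20 to 120 N. Pads are 22 mm wide; open, the fingers measure 114 mm over their backs; the gripper's body (76 mm by 85 mm) begins 54 mm behind the grasp point. The pads swing forward as they close: fully open they stand 13 mm farther back than shut.
Start: joints at [-1.179, 0.332, -0.065, 1.46, 0.022, 1.35, -0.088], TCP at [0.252, 0.572, 0.242] pointing down, gripper open.
Joint ranges: [-2.6, 2.6], [-0.5, 2.12], [-1.47, 1.34], [0.16, 2.42], [-1.27, 4.41], [0.06, 2.06], [-2.6, 2.6]. Speed limits (rad/s): [2.22, 2.22, 2.79, 2.79, 3.14, 3.14, 3.14].

### API

Orientations are given as a unit quaternion [x, y, z, w].
In Python, from workcell import get_obs, camera, hand_in, tip_reach gives the robot as it stands. The module is installed in compiled form; this text tells all that it offers.
- The arm moves only by the tool move_arm, never from a script. Its argument "plan" is a list of rows, each an object with "delta_pos": the shift along the tool's x, y, z in parts of the range, where 1.0 means 60 cm, a list of three; "turn": the turn, a rotation vector about the tool's x, y, z in parts of the range, where 1.0 means pi rad, a list of three; "fingers": the closure, from 0 (fully open) to 1 (shut). A call has 1 to 12 rows; each row is the pose to reach, as a shift and turn from the pose commanded when the call began, along the tool's axes at that moment; what a row does not reach only later rows make up. A row lasts 1/8 s, in which the tool goes at most 62.5 mm and 10.7 degrees, less where a joint would pass 70% of its speed; a pose out of reach is approached as far as the arm can. Shift and turn numbers lie between -1 and 1, and a call with a number outside is refused. A call with a gripper value outside its range is refused whole. The fingers move at their own pace and stop on an object; "force" is the grip in N (left out, the last holds). Time passes only in rows, so rows that repeat a pose let the fingers close. It gives the time, the measured TCP pose, the force, the opening and the grip force at its end, in the units of the state.
- get_obs(): the state, without advancing time (a new reading comes with each control period).
- camera(name): name is "side" or "top"; returns a dict with "color" (400x640x3 uint8, red, green, blue), "range_z" (400x640 float32, m along the optical axis (not along the pixel's ray), 0 where there is no reading), "fx", "fy", "cx", "cy" (pixels), "k1" (the pictures are not rectified: a ray, as slopes to the right and down, at radius r is drawn at 1 + k1 r^2 times it, then the intrinsics apply), "R" (3x3) and "t" (3): a world point X has camera coordinates R X + t. Camera axes: x right, y down, z forward; pixel columns grow to the right and rows downward; lengths in m; the calibration is good to about 2 mm. A picture is of the moment at which its call begins.
- hand_in(): hands the job in; it is judged then, once.
The state is a dict: "clock": time; "joint_pos": joint angles; "joint_velocities": joint speeds; "tau": joint torques, N m; "position": TCP position; "ee_rot": TCP orientation; "ft_force": force on the tool from outside, world axes, zero at the start; "torque": the same for the moment, N m; "grip_width": opening from 0.0 (shut) to 1.0 (fully open); "grasp_force": force on a finger pad.
Only numpy, scipy, OpenCV 4.12 (cv2) and the standard library are available. Lean on these libraries where they do the work, as an engineer would, in place of code of your own. Each camera call takes 0.05 s, during which the arm holds its last target. There are 200 camera calls.

## Working session

There is one attempt and no reset: what is moved stays moved. The work goes in short steps, Python scripts to look and compute and a tool call to move; the robot and the scene stay as the last step left them, time stands still between calls to the robot, and variables do not carry over. Pictures are saved under pics/ and viewed, at most 10 in all, crops included, and the job is handed in when it is done.

Besides the shell and the picture viewer there is one more tool, called after "Call:" by a JSON object that holds its "method" and its "body", one argument or row to a line. move_arm: Moves the arm, as the interface text tells. Its arguments: {"type":"object","properties":{"plan":{"type":"array","items":{"type":"object","properties":{"delta_pos":{"type":"array","items":{"type":"number"}},"turn":{"type":"array","items":{"type":"number"}},"fingers":{"type":"number"}}}},"force":{"type":"number"}},"required":["plan"]}

```bash
mkdir -p pics; cat > h.py <<'E'
import numpy as np, cv2
from workcell import get_obs, camera
def world(c,u,v,z=None,plane=None):
    """pixel -> world: by range z or onto height plane"""
    p=np.array([(u-c['cx'])/c['fx'],(v-c['cy'])/c['fy']]);q=p.copy()
    for _ in range(20): q=p/(1+c['k1']*(q@q))
    d=np.array([q[0],q[1],1.]);R=np.array(c['R']);t=np.array(c['t']);o=-R.T@t;w=R.T@d
    s=z if plane is None else (plane-o[2])/w[2]
    return o+s*w
def cloud(c):
    K=np.array([[c['fx'],0,c['cx']],[0,c['fy'],c['cy']],[0,0,1.]])
    v,u=np.mgrid[0:400,0:640]
    q=cv2.undistortPointsIter(np.stack([u,v],-1).reshape(-1,1,2).astype(float),K,np.array([c['k1'],0,0,0,0.]),None,None,(3,50,1e-10)).reshape(400,640,2)
    d=np.dstack([q,np.ones((400,640))])*c['range_z'][...,None]
    return (d-np.array(c['t']))@np.array(c['R'])
def snap(n):
    c=camera(n); return c
E
python3 - <<'E'
from h import *
import pickle
o=get_obs();print(o)
for n in('top','side'):
    c=camera(n);pickle.dump(c,open(n+'0.pkl','wb'));cv2.imwrite(f'pics/{n}0.png',c['color'][...,::-1])
    R=np.array(c['R']);print(n,-R.T@np.array(c['t']),c['fx'],c['k1'],R[2])
E
```

```text
{'clock': 0.0, 'joint_pos': array([-1.17860635,  0.33286512, -0.06473045,  1.4609226 ,  0.02163862,
        1.34992242, -0.08850813]), 'joint_velocities': array([-8.12563346e-04,  3.17266301e-04, -1.01553982e-03,  9.85919553e-04,
       -7.39964640e-05,  1.50400854e-03,  2.49182252e-04]), 'tau': array([-6.54175783e-04, -6.25450516e+01,  4.87157295e-02, -3.91598725e+01,
        1.62896072e-02,  1.00277161e-02,  4.62308822e-05]), 'position': array([0.25172825, 0.57167242, 0.24152917]), 'ee_rot': array([ 2.05887026e-01,  9.78575510e-01, -7.03163112e-04, -9.98464971e-05]), 'ft_force': array([ 0.33028471, -0.57469448,  0.72256776]), 'torque': array([-0.05005947, -0.02317555,  0.00115103]), 'grasp_force': 0.0, 'grip_width': 1.0037857982857508}
top [0.47718925 0.02130421 1.31454167] 424.1772280942555 0.024290876708615045 [ 0.10348974  0.01701817 -0.99448492]
side [0.88215529 0.89655175 0.85582782] 513.4782193837767 -0.1289888102998712 [-0.24761299 -0.7484337  -0.61525183]
```

View pics/top0.png

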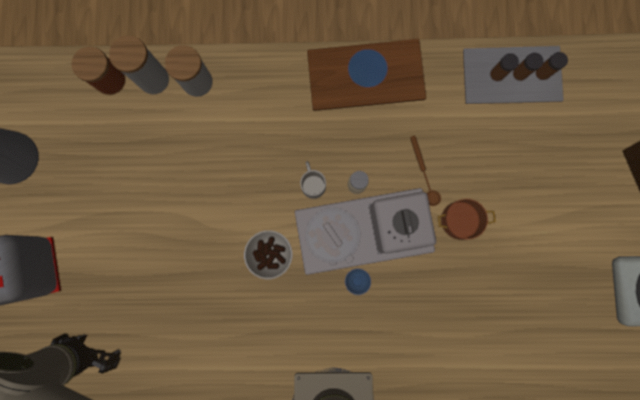

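View pics/side0.png

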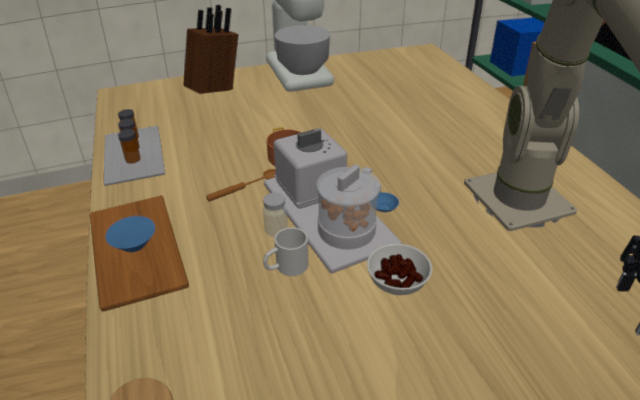

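The top view (up = +x, left = +y) shows the lid bar near (332,234), with a rim tab near (350,260). The dial is at (405,222), with four dots at its lower left. The side view shows the dial bar near (309,139) and the lid bar near (348,178). Next I'll measure from both views.

```bash
python3 - <<'E'
from h import *
import pickle
ims=[]
for n,(u0,v0,w,h) in {'top':(290,180,150,100),'side':(260,120,150,130)}.items():
    c=pickle.load(open(n+'0.pkl','rb'));P=cloud(c);pickle.dump(P,open(n+'P.pkl','wb'))
    m=(P[...,2]>.172)&(P[...,2]<.215)&(P[...,0]>.3)&(P[...,0]<.7)&(abs(P[...,1])<.3)
    k,l,s,ce=cv2.connectedComponentsWithStats(m.astype(np.uint8))
    for i in range(1,k):
        if s[i,4]<15: continue
        q=P[l==i];top=q[q[:,2]>.188]
        (cx,cy),sz,a=cv2.minAreaRect((top[:,:2]*1000).astype(np.float32)) if len(top)>5 else ((0,0),0,0)
        print(n,ce[i],s[i,4],q.mean(0).round(4),'ztop',np.percentile(q[:,2],90).round(4),'rect',np.round([cx,cy],1),np.round(sz,1),round(a,1),len(top))
    d=(P[...,2]>.153)&(P[...,2]<.170)&(P[...,0]>.3)&(P[...,0]<.7)&(abs(P[...,1])<.3)
    k,l,s,ce=cv2.connectedComponentsWithStats(d.astype(np.uint8))
    for i in range(1,k):
        if s[i,4]>60:
            q=P[l==i];print(n,'deck?',q.mean(0).round(4),s[i],cv2.minAreaRect((q[:,:2]*1000).astype(np.float32)))
    im=np.clip(c['color'][v0:v0+h,u0:u0+w].astype(float)*(2 if n=='top' else 1),0,255).astype(np.uint8)
    f=5 if n=='top' else 4
    im=cv2.resize(im,None,fx=f,fy=f,interpolation=cv2.INTER_CUBIC);cv2.imwrite(f'pics/{n}c.png',im[...,::-1])
E
```

```text
top [406.63783784 220.63783784] 185 [ 0.5512 -0.1981  0.1968] ztop 0.2024 rect [ 551.8 -199.4] [63.2 16.6] 9.2 162
top [332.58333333 233.83333333] 168 [ 0.519  -0.0031  0.1971] ztop 0.2003 rect [519.3  -3.4] [69.1 16.1] 34.1 163
top deck? [ 0.5505 -0.1985  0.1602] [ 374  192   62   61 2645] ((551.36767578125, -198.91119384765625), (147.7576904296875, 147.3050079345703), 9.172451972961426)
top deck? [ 0.5179 -0.0038  0.1623] [ 305  207   55   56 2232] ((520.2035522460938, -2.508056640625), (147.39634704589844, 147.29075622558594), 86.76071166992188)
side [309.51712329 136.12328767] 292 [ 0.5493 -0.1917  0.1889] ztop 0.1997 rect [ 549.3 -195.5] [63.3 21.3] 10.8 161
side [347.94915254 176.00677966] 295 [0.5204 0.0066 0.1891] ztop 0.1982 rect [518.4   1.1] [68.6 18.2] 36.1 173
side deck? [ 0.5559 -0.1755  0.1595] [ 275  129   71   39 1377] ((549.6676635742188, -194.64593505859375), (145.78285217285156, 148.2637481689453), 8.640963554382324)
side deck? [0.5208 0.0127 0.1613] [ 317  167   63   40 1740] ((517.6416015625, 2.2969207763671875), (148.75726318359375, 145.1884765625), 75.32732391357422)
```

View pics/topc.png

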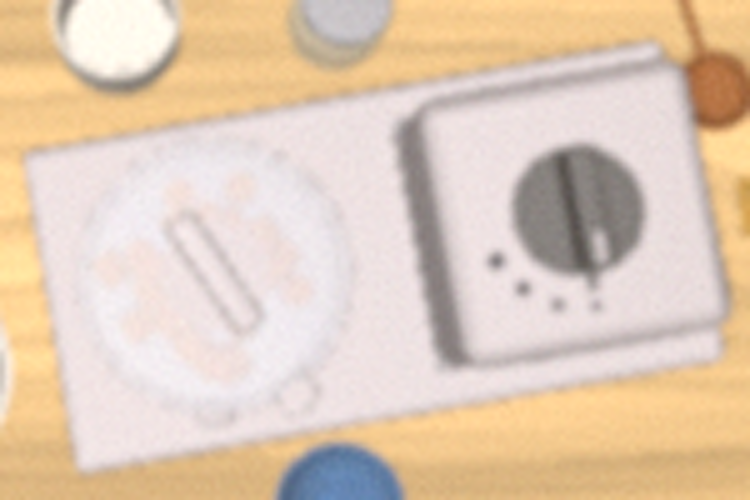

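View pics/sidec.png

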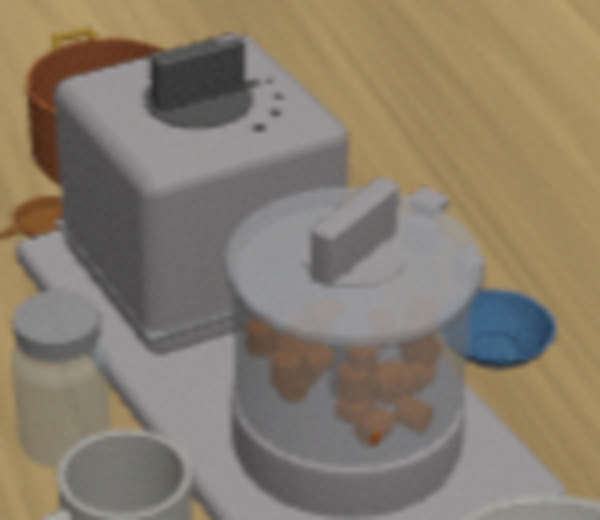

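The crops agree with the numbers. The lid bar runs from (180,225) to (245,320) in the top crop with its tab at the lower right, at about 35° yaw. The dial nose is at (595,285), at about 10° yaw, and the dots run clockwise.

| | x | y | bar top z |
|---|---|---|---|
| Lid axis | 0.519 | -0.002 | ~0.199 |
| Dial axis | 0.5505 | -0.1985 | ~0.201 |

The axes are 199 mm apart, where 200 is expected. I'll move to hover above the lid.

Careful with the scale: shifts go in shares of 60 cm and turns go in shares of pi rad. That gives: -0.476 m / 0.6 = -0.7933, -0.18 m / 0.6 = -0.3, -1.026 rad / 3.1416 = -0.3266.

Call:
{"method": "move_arm", "body": {
  "plan": [
    {"delta_pos":[-0.05,-0.0433,-0.0083],"turn":[0,0,-0.0191],"fingers":0.4},
    {"delta_pos":[-0.1167,-0.1017,-0.0167],"turn":[0,0,-0.0477],"fingers":0.4},
    {"delta_pos":[-0.1917,-0.1683,-0.025],"turn":[0,0,-0.0796],"fingers":0.4},
    {"delta_pos":[-0.2667,-0.2333,-0.0308],"turn":[0,0,-0.1114],"fingers":0.4},
    {"delta_pos":[-0.3417,-0.3,-0.0308],"turn":[0,0,-0.1432],"fingers":0.4},
    {"delta_pos":[-0.4167,-0.365,-0.0308],"turn":[0,0,-0.1751],"fingers":0.4},
    {"delta_pos":[-0.4917,-0.4317,-0.0308],"turn":[0,0,-0.2069],"fingers":0.4},
    {"delta_pos":[-0.5667,-0.4967,-0.0308],"turn":[0,0,-0.2387],"fingers":0.4},
    {"delta_pos":[-0.6417,-0.5633,-0.0308],"turn":[0,0,-0.2706],"fingers":0.4},
    {"delta_pos":[-0.7167,-0.6283,-0.0308],"turn":[0,0,-0.3024],"fingers":0.4},
    {"delta_pos":[-0.775,-0.68,-0.0308],"turn":[0,0,-0.3215],"fingers":0.4},
    {"delta_pos":[-0.7933,-0.695,-0.0308],"turn":[0,0,-0.3266],"fingers":0.4}
  ],
  "force": 30
}}

```text
clock: 1.6
position: [0.5199, -0.0049, 0.2606]
ee_rot: [-0.299, 0.954, -0.0, -0.0]
ft_force: [0.2, 1.0, 0.3]
grip_width: 0.603
grasp_force: 0.0
```

```bash
cat >> h.py <<'E'
from scipy.spatial.transform import Rotation as Ro
def rep(tgt=None,yaw=None):
    o=get_obs();R=Ro.from_quat(o['ee_rot']).as_matrix();p=np.array(o['position'])
    y=np.degrees(np.arctan2(R[1,1],R[0,1]))
    print('t',o['clock'],'p',p.round(4),'yaw_y',y.round(2),'tilt',R[:,2].round(4),'q',np.round(o['joint_pos'],2),'F',np.round(o['ft_force'],1),'M',np.round(o['torque'],2),'w',round(o['grip_width'],3),'g',round(o['grasp_force'],1))
    if tgt is not None: print('tool delta',(R.T@(np.array(tgt)-p)).round(4))
    if yaw is not None: print('turn z',np.radians(y-yaw).round(3))
    return o
E
python3 - <<'E'
from h import *
import workcell
rep([.5188,-.002,.18],125)
try: print(workcell.tip_reach if not callable(workcell.tip_reach) else workcell.tip_reach())
except Exception as e: print(e)
c=camera('top');cv2.imwrite('pics/t1.png',cv2.resize(np.clip(c['color'][170:300,270:450]*2.0,0,255).astype(np.uint8),None,fx=4,fy=4)[...,::-1])
E
```

```text
t 1.6 p [ 0.5199 -0.0049  0.2606] yaw_y 124.83 tilt [-3.e-04 -9.e-04 -1.e+00] q [-0.49  0.08  0.44  1.73 -0.03  1.34  2.13] F [0.2 1.  0.3] M [-0.01  0.   -0.04] w 0.603 g 0.0
tool delta [-0.0008  0.003   0.0806]
turn z -0.003
0.011
```

Scaled: 0.04 m / 0.6 = 0.0667, 0.02 m / 0.6 = 0.0333.

Call:
{"method": "move_arm", "body": {
  "plan": [
    {"delta_pos":[0,0,0],"turn":[0,0,0],"fingers":0.4},
    {"delta_pos":[0,0,0.0333],"turn":[0,0,0],"fingers":0.4},
    {"delta_pos":[0,0,0.0667],"turn":[0,0,0],"fingers":0.4}
  ]
}}

```text
clock: 2.02
position: [0.5191, 0.0002, 0.2203]
ee_rot: [-0.302, 0.953, 0.0, 0.0]
ft_force: [0.8, -0.0, 0.1]
grip_width: 0.595
grasp_force: 0.0
```

```bash
python3 - <<'E'
from h import *
rep([.5188,-.002,.18],125)
c=camera('top');a=c['color']
c2=camera('side');b=c2['color'][90:220,280:440]
x=cv2.resize(np.clip(a[170:300,270:400]*2.0,0,255).astype(np.uint8),(400,400));y=cv2.resize(b,(400,400))
cv2.imwrite('pics/t2.png',np.hstack([x,y])[...,::-1])
E
```

```text
t 2.025 p [5.191e-01 2.000e-04 2.203e-01] yaw_y 125.12 tilt [ 2.e-04  7.e-04 -1.e+00] q [-0.49  0.11  0.43  1.79 -0.05  1.25  2.14] F [ 0.8 -0.   0.1] M [-0.01 -0.03  0.03] w 0.595 g 0.0
tool delta [ 0.0015 -0.0016  0.0403]
turn z 0.002
```

View pics/t2.png

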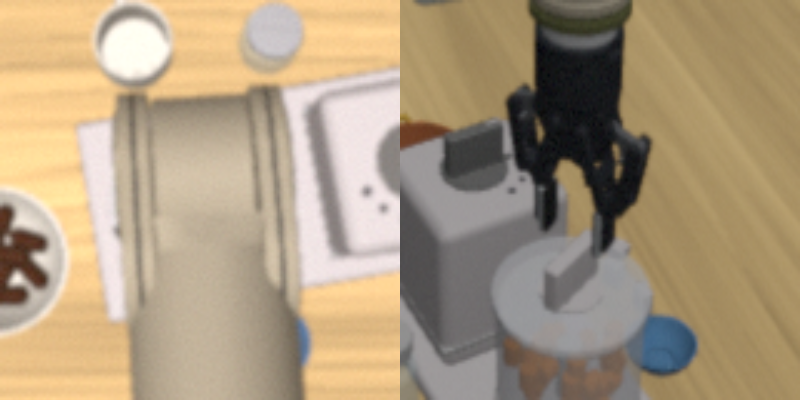

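The right half shows the fingertips at (545,225) and (602,245) straddling the lid bar, whose top is near (575,260). The left half shows the arm hiding the lid from above. I'll descend and close.

Scaled: 0.04 m / 0.6 = 0.0667, 0.02 m / 0.6 = 0.0333.

Call:
{"method": "move_arm", "body": {
  "plan": [
    {"delta_pos":[0,0,0.0333],"turn":[0,0,0],"fingers":0.4},
    {"delta_pos":[0,0,0.0667],"turn":[0,0,0],"fingers":0.4},
    {"delta_pos":[0,0,0.0667],"turn":[0,0,0],"fingers":0.6},
    {"delta_pos":[0,0,0.0667],"turn":[0,0,0],"fingers":0.8},
    {"delta_pos":[0,0,0.0667],"turn":[0,0,0],"fingers":1.0},
    {"delta_pos":[0,0,0.0667],"turn":[0,0,0],"fingers":1.0},
    {"delta_pos":[0,0,0.0667],"turn":[0,0,0],"fingers":1.0},
    {"delta_pos":[0,0,0.0667],"turn":[0,0,0],"fingers":1.0}
  ]
}}

```text
clock: 3.12
position: [0.5202, -0.0014, 0.1821]
ee_rot: [-0.301, 0.954, 0.0, 0.001]
ft_force: [-0.4, -0.7, 6.0]
grip_width: 0.176
grasp_force: 33.1
```

```bash
python3 - <<'E'
from h import *
rep()
E
```

```text
t 3.125 p [ 0.5202 -0.0014  0.1821] yaw_y 124.99 tilt [ 2.1e-03  8.0e-04 -1.0e+00] q [-0.48  0.14  0.43  1.84 -0.07  1.17  2.15] F [-0.4 -0.7  6. ] M [-0.05  0.12 -0.48] w 0.176 g 33.1
```

Scaled: -0.001 m / 0.6 = -0.0017, 0.62 rad / 3.1416 = 0.1974.

Call:
{"method": "move_arm", "body": {
  "plan": [
    {"delta_pos":[0,0,-0.0017],"turn":[0,0,0.0191],"fingers":1.0},
    {"delta_pos":[0,0,-0.0017],"turn":[0,0,0.0414],"fingers":1.0},
    {"delta_pos":[0,0,-0.0017],"turn":[0,0,0.0637],"fingers":1.0},
    {"delta_pos":[0,0,-0.0017],"turn":[0,0,0.0859],"fingers":1.0},
    {"delta_pos":[0,0,-0.0017],"turn":[0,0,0.1082],"fingers":1.0},
    {"delta_pos":[0,0,-0.0017],"turn":[0,0,0.1305],"fingers":1.0},
    {"delta_pos":[0,0,-0.0017],"turn":[0,0,0.1528],"fingers":1.0},
    {"delta_pos":[0,0,-0.0017],"turn":[0,0,0.1751],"fingers":1.0},
    {"delta_pos":[0,0,-0.0017],"turn":[0,0,0.191],"fingers":1.0},
    {"delta_pos":[0,0,-0.0017],"turn":[0,0,0.1974],"fingers":1.0},
    {"delta_pos":[0,0,-0.0017],"turn":[0,0,0.1974],"fingers":1.0}
  ],
  "force": 50
}}

```text
clock: 4.5
position: [0.5207, -0.0029, 0.1823]
ee_rot: [0.005, 1.0, -0.001, 0.002]
ft_force: [7.2, -5.5, -5.5]
grip_width: 0.178
grasp_force: 49.4
```

```bash
python3 - <<'E'
from h import *
rep()
E
```

```text
t 4.5 p [ 0.5207 -0.0029  0.1823] yaw_y 89.41 tilt [ 0.0031 -0.0016 -1.    ] q [-0.52  0.14  0.48  1.84 -0.07  1.17  1.54] F [ 7.2 -5.5 -5.5] M [-1.06 -1.46 -0.01] w 0.178 g 49.4
```

Scaled: -0.1975 m / 0.6 = -0.3292, -0.033 m / 0.6 = -0.055, -0.175 rad / 3.1416 = -0.0557.

Call:
{"method": "move_arm", "body": {
  "plan": [
    {"delta_pos":[0,0,0],"turn":[0,0,0],"fingers":0.7},
    {"delta_pos":[0,0,0],"turn":[0,0,0],"fingers":0.4},
    {"delta_pos":[0,0,0],"turn":[0,0,0],"fingers":0.4},
    {"delta_pos":[0,0,-0.05],"turn":[0,0,0],"fingers":0.4},
    {"delta_pos":[0,0,-0.1167],"turn":[0,0,0],"fingers":0.4},
    {"delta_pos":[-0.0117,-0.0667,-0.1333],"turn":[0,0,-0.0095],"fingers":0.4},
    {"delta_pos":[-0.0233,-0.1333,-0.1333],"turn":[0,0,-0.0223],"fingers":0.4},
    {"delta_pos":[-0.0367,-0.2083,-0.1333],"turn":[0,0,-0.035],"fingers":0.4},
    {"delta_pos":[-0.0483,-0.275,-0.1333],"turn":[0,0,-0.0477],"fingers":0.4},
    {"delta_pos":[-0.055,-0.3167,-0.1333],"turn":[0,0,-0.0541],"fingers":0.4},
    {"delta_pos":[-0.0583,-0.3292,-0.1333],"turn":[0,0,-0.0557],"fingers":0.4},
    {"delta_pos":[-0.0583,-0.3292,-0.1333],"turn":[0,0,-0.0557],"fingers":0.4}
  ]
}}

```text
clock: 6.0
position: [0.5528, -0.1987, 0.2616]
ee_rot: [-0.083, 0.997, 0.0, -0.0]
ft_force: [0.2, 0.6, 0.1]
grip_width: 0.6
grasp_force: 0.0
```

```bash
python3 - <<'E'
from h import *
rep([.552,-.1995,.18],99.5)
for n in('top','side'):
    c=camera(n);P=cloud(c)
    if n=='top': x=cv2.resize(np.clip(c['color'][170:300,290:420]*2.0,0,255).astype(np.uint8),(400,400))
    else: y=cv2.resize(c['color'][90:220,260:390],(400,400))
    z0=.186
    m=(P[...,2]>z0)&(P[...,2]<.204)&(P[...,0]>.45)&(P[...,0]<.62)&(P[...,1]>-.27)&(P[...,1]<.06)
    k,l,s,ce=cv2.connectedComponentsWithStats(m.astype(np.uint8))
    for i in range(1,k):
        if s[i,4]>40: print(n,ce[i],s[i,4],P[l==i].mean(0).round(4),cv2.minAreaRect((P[l==i][:,:2]*1000).astype(np.float32)))
cv2.imwrite('pics/t3.png',np.hstack([x,y])[...,::-1])
E
```

```text
t 6.0 p [ 0.5528 -0.1987  0.2616] yaw_y 99.51 tilt [-3.e-04  4.e-04 -1.e+00] q [-0.25  0.26  0.63  1.57 -0.16  1.36  2.13] F [0.2 0.6 0.1] M [-0.   -0.02  0.01] w 0.6 g 0.0
tool delta [ 0.0009 -0.0007  0.0816]
turn z 0.0
top [332.48407643 233.87261146] 157 [ 0.5189 -0.0029  0.1979] ((518.7636108398438, -2.972649574279785), (13.286171913146973, 68.41666412353516), 89.13566589355469)
side [309.4519774  133.74576271] 177 [ 0.5492 -0.1924  0.1955] ((548.4931640625, -194.6828155517578), (62.796173095703125, 19.785722732543945), 10.737711906433105)
side [347.86222222 173.41333333] 225 [0.5197 0.0037 0.1942] ((517.4691162109375, 2.0579967498779297), (19.108734130859375, 68.1060791015625), 89.77733612060547)
```

View pics/t3.png

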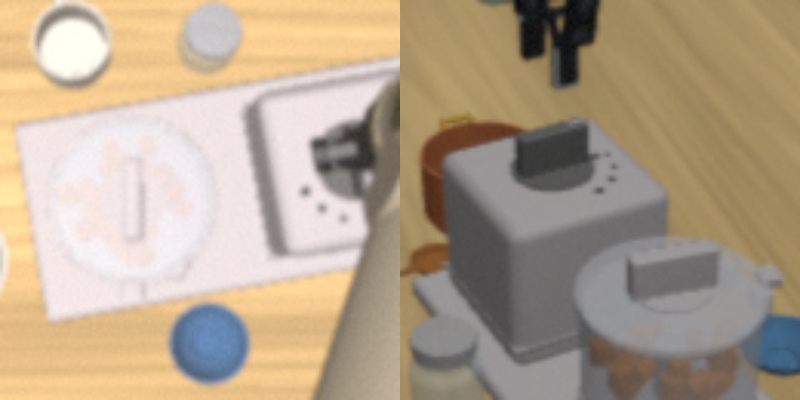

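The left half shows the lid bar now upright in the picture at (132,198), about 0° yaw. It turned ~35° (0.61 rad), so the lid is locked, with the tab moved to (183,270). The right half shows the dial untouched under the open gripper. Next I'll descend on the dial and grip it.

Scaled: 0.079 m / 0.6 = 0.1317, 0.07 m / 0.6 = 0.1167.

Call:
{"method": "move_arm", "body": {
  "plan": [
    {"delta_pos":[0,0,0.0333],"turn":[0,0,0],"fingers":0.4},
    {"delta_pos":[0,0,0.075],"turn":[0,0,0],"fingers":0.4},
    {"delta_pos":[0,0,0.1167],"turn":[0,0,0],"fingers":0.4},
    {"delta_pos":[0,0,0.1317],"turn":[0,0,0],"fingers":0.45},
    {"delta_pos":[0,0,0.1317],"turn":[0,0,0],"fingers":0.65},
    {"delta_pos":[0,0,0.1317],"turn":[0,0,0],"fingers":0.8},
    {"delta_pos":[0,0,0.1317],"turn":[0,0,0],"fingers":1.0},
    {"delta_pos":[0,0,0.1317],"turn":[0,0,0],"fingers":1.0},
    {"delta_pos":[0,0,0.1317],"turn":[0,0,0],"fingers":1.0},
    {"delta_pos":[0,0,0.1317],"turn":[0,0,0],"fingers":1.0}
  ],
  "force": 40
}}

```text
clock: 7.35
position: [0.5534, -0.1997, 0.184]
ee_rot: [-0.083, 0.997, -0.0, 0.001]
ft_force: [0.8, -1.8, 6.9]
grip_width: 0.178
grasp_force: 41.7
```

```bash
python3 - <<'E'
from h import *
rep()
E
```

```text
t 7.35 p [ 0.5534 -0.1997  0.184 ] yaw_y 99.5 tilt [ 2.2e-03 -4.0e-04 -1.0e+00] q [-0.23  0.32  0.61  1.67 -0.19  1.21  2.16] F [ 0.8 -1.8  6.9] M [-0.2   0.08 -0.06] w 0.178 g 41.7
```

Scaled: 0.61 rad / 3.1416 = 0.1942.

Call:
{"method": "move_arm", "body": {
  "plan": [
    {"delta_pos":[0,0,0],"turn":[0,0,0.0159],"fingers":1.0},
    {"delta_pos":[0,0,0],"turn":[0,0,0.0414],"fingers":1.0},
    {"delta_pos":[0,0,0],"turn":[0,0,0.0668],"fingers":1.0},
    {"delta_pos":[0,0,0],"turn":[0,0,0.0923],"fingers":1.0},
    {"delta_pos":[0,0,0],"turn":[0,0,0.1178],"fingers":1.0},
    {"delta_pos":[0,0,0],"turn":[0,0,0.1432],"fingers":1.0},
    {"delta_pos":[0,0,0],"turn":[0,0,0.1687],"fingers":1.0},
    {"delta_pos":[0,0,0],"turn":[0,0,0.1942],"fingers":1.0},
    {"delta_pos":[0,0,0],"turn":[0,0,0.2196],"fingers":1.0},
    {"delta_pos":[0,0,0],"turn":[0,0,0.2451],"fingers":1.0},
    {"delta_pos":[0,0,0],"turn":[0,0,0.2706],"fingers":1.0},
    {"delta_pos":[0,0,0],"turn":[0,0,0.2865],"fingers":1.0}
  ],
  "force": 50
}}

```text
clock: 8.85
position: [0.5527, -0.2022, 0.184]
ee_rot: [0.361, 0.933, -0.001, 0.001]
ft_force: [-0.7, -9.7, 5.6]
grip_width: 0.179
grasp_force: 50.0
```

```bash
python3 - <<'E'
from h import *
rep(yaw=99.5-np.degrees(1.2))
E
```

```text
t 8.85 p [ 0.5527 -0.2022  0.184 ] yaw_y 47.71 tilt [ 0.0018 -0.0036 -1.    ] q [-0.35  0.35  0.77  1.68 -0.26  1.22  1.31] F [-0.7 -9.7  5.6] M [-1.87  0.23  0.23] w 0.179 g 50.0
turn z 0.296
```

Scaled: -0.001 m / 0.6 = -0.0017, 0.3 rad / 3.1416 = 0.0955.

Call:
{"method": "move_arm", "body": {
  "plan": [
    {"delta_pos":[0,0,0],"turn":[0,0,0.0223],"fingers":1.0},
    {"delta_pos":[-0.0017,-0.0017,0],"turn":[0,0,0.0446],"fingers":1.0},
    {"delta_pos":[-0.0017,-0.0017,0],"turn":[0,0,0.0668],"fingers":1.0},
    {"delta_pos":[-0.0017,-0.0017,0],"turn":[0,0,0.0859],"fingers":1.0},
    {"delta_pos":[-0.0017,-0.0017,0],"turn":[0,0,0.0955],"fingers":1.0},
    {"delta_pos":[-0.0017,-0.0017,0],"turn":[0,0,0.0955],"fingers":1.0},
    {"delta_pos":[-0.0017,-0.0017,0],"turn":[0,0,0.0955],"fingers":1.0},
    {"delta_pos":[-0.0017,-0.0017,0],"turn":[0,0,0.0955],"fingers":1.0},
    {"delta_pos":[-0.0017,-0.0017,0],"turn":[0,0,0.0955],"fingers":1.0},
    {"delta_pos":[-0.0017,-0.0017,0],"turn":[0,0,0.0955],"fingers":1.0}
  ]
}}

```text
clock: 10.1
position: [0.552, -0.2029, 0.184]
ee_rot: [0.495, 0.869, -0.001, 0.0]
ft_force: [-6.0, -5.7, 9.1]
grip_width: 0.182
grasp_force: 50.7
```

```bash
python3 - <<'E'
from h import *
rep(yaw=99.5-np.degrees(1.2))
for n in('top','side'):
    c=camera(n);P=cloud(c)
    if n=='top': x=cv2.resize(np.clip(c['color'][170:270,340:440]*2.0,0,255).astype(np.uint8),(400,400))
    else: y=cv2.resize(c['color'][110:180,260:360],(400,280));y=cv2.copyMakeBorder(y,0,120,0,0,cv2.BORDER_CONSTANT)
    m=(P[...,2]>.186)&(P[...,2]<.2035)&(P[...,0]>.45)&(P[...,0]<.62)&(P[...,1]>-.27)&(P[...,1]<.06)
    k,l,s,ce=cv2.connectedComponentsWithStats(m.astype(np.uint8))
    for i in range(1,k):
        if s[i,4]>30: print(n,s[i,4],P[l==i].mean(0).round(4),cv2.minAreaRect((P[l==i][:,:2]*1000).astype(np.float32)))
cv2.imwrite('pics/t4.png',np.hstack([x,y])[...,::-1])
E
```

```text
t 10.1 p [ 0.552  -0.2029  0.184 ] yaw_y 30.66 tilt [-0.     -0.0019 -1.    ] q [-0.39  0.37  0.83  1.68 -0.28  1.22  1.04] F [-6.  -5.7  9.1] M [-1.07  1.23  0.17] w 0.182 g 50.7
turn z -0.002
top 159 [ 0.5192 -0.003   0.1979] ((518.7681274414062, -2.949814796447754), (13.273674011230469, 68.4205322265625), 89.03765106201172)
top 40 [ 0.5408 -0.1789  0.1988] ((540.875732421875, -181.92881774902344), (15.997657775878906, 22.770545959472656), 30.869985580444336)
side 159 [ 0.5488 -0.185   0.1957] ((550.5379638671875, -191.5366668701172), (37.18705368041992, 58.41071319580078), 64.1308364868164)
side 218 [0.5193 0.0038 0.1945] ((517.5758056640625, 0.42885684967041016), (68.31792449951172, 20.927997589111328), 0.08183448761701584)
```

View pics/t4.png

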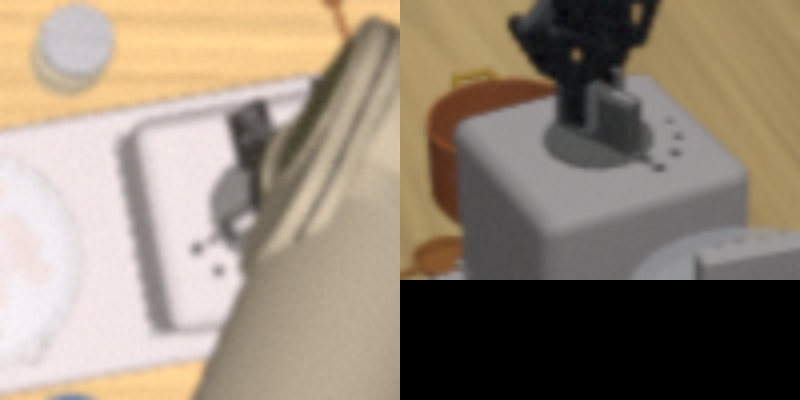

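In both views the dial's nose points straight at the last and largest dot, at left (196,248) and right (658,168). The bar reads about -59° yaw, so it has turned ~68.5° (1.2 rad). The lid is still locked and the grip is 50 N, so I'm handing in.

```bash
python3 -c "
from workcell import hand_in
print(hand_in())"
```

```text
the job is handed in; nothing more can be done
None
```

The lid was turned about 0.61 rad and locked, then the dial about 1.2 rad to its third click and held there with a 50 N grip; the job was handed in at about 10 s, with no verdict returned and the bystanders' positions not re-measured.

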